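Check the brake lever of the log trolley

TASK

A log trolley is parked at the far edge of the bench; check the brake lever on its push bar, the longer of the two hand levers. With the outside of the fingers, press the lever in towards the bar until it comes up firmly against its stop, short of the bar, keep it pressed firmly there for about two seconds, then let it ease back out under your hand, without letting it snap, and finish clear of it. Do not grip or hook the lever, do not touch the bar or the short lever, and leave everything on the bench where it is.

Things in the scene. Friction and masses are not known exactly. Their poses are not given: they have to be found in the camera images.
- trolley: steel log trolley, fixed; origin below the middle of its push bar, at bench height (z = 0); z up, y along the push bar; its -x axis points from the bar towards the bench and robot, the side where both hand levers are. Two uprights 32 mm across at y = -260 and +260 mm carry the bar.
- push_bar: level steel tube 32 mm across along the trolley's y, between the two uprights, with black rubber hand grips 39 mm across at y = -92 to -197 mm and +92 to +197 mm and the clamps of the two levers at y = -60 and +60 mm. Origin on the tube's axis at its middle, 200 mm above the bench. Not to be touched.
- brake (a joint): turn of the brake lever about its upright pivot, rad: 0 fully out, where a spring keeps it; grows as it is pressed in to the bar (its end swings to the trolley's +x). At brake_press 3 N starts it, 6 N brings it to its firm stop at 0.28 rad. A firm press is 10 to 20 N; the blade then springs on by some 3 mm per 10 N. Let go, it snaps out: follow it out at 0.2 m/s or slower.
- brake_press (a point): where the fingers press: on the outer face (away from the bar) of the brake lever, 105 mm from the pivot along the bar; 82 mm from the bar axis when out. The blade is flat here over 53 mm along the bar, 18 mm tall, 9 mm thick, its middle 200 mm above the bench. Moves with the lever. When out its axes are the trolley's: +x from the face in to the bar, y along the bar, z up.
- brake_ball (a point): centre of the 19 mm ball at the outer end of the brake lever (150 mm outboard of the pivot along the trolley's y, on the -y half of the bar); moves with the lever. More than 40 N on the lever would bend it.
- brake_pivot (a point): the brake lever's upright pivot, 40 mm from the bar axis on the bench side and 60 mm from the bar's middle on its -y half, 200 mm above the bench
- bar_grip (a point): point on the axis of the push bar abreast of brake_press, in the middle of the black rubber grip (39 mm across); with the lever firmly at its stop some 20 mm stay free between lever and grip
- brake_inner: the face of the brake lever that looks to the bar; not to be touched; origin at the lever's pivot
- pawl (a joint): turn of the short lever (75 mm, parking pawl) on the other half (+y) of the bar, rad, 0 when out; to be left alone
- pawl_ball (a point): ball at the outer end of the short lever
- bowl: turned wooden bowl, 150 mm across, 58 mm high, loose on the bench; origin at its foot
- mallet: round wooden mallet standing on its head, 92 mm across, 214 mm high, loose; origin at its foot
- gouge: turning gouge, wooden handle and steel blade, lying on the bench, 450 mm long along its x, 38 mm thick, loose; origin under the butt of its handle
- wax_tin: round tin, 84 mm across, 52 mm high, loose on the bench; origin at its foot
- glue: glue bottle, 60 mm across, 160 mm high, loose; origin at its foot
- chuck: steel four-jaw lathe chuck lying on its back, 94 mm across, 71 mm high, loose; origin at its foot
- tape: tape measure, 72 x 36 x 66 mm high, loose; origin at its foot
- chuck_key: steel T-handled chuck key lying on the bench, 100 x 102 x 17 mm, loose; origin under it

How it is judged:
By the outcome, as a careful person would: the job done as asked, in the order asked, and still so for the second after the job is handed in, with the robot touching nothing.
It also fails if it takes over 45 s, if anything falls off the work surface, if the arm or the gripper's body presses on something with over 40 N, if the wrist force passes 120 N, or if a joint passes its speed limit or range.

ROBOT

A 6-joint arm with a two-finger parallel gripper is mounted at the origin on the work surface. World frame = base frame: x ahead of the robot, y to its left, z up, the work surface at z = 0. Lengths are in mm, angles in rad, forces in N, time in s.
With the tool pointing down it reaches from about 250 to 775 mm from the base axis. Payload 4 kg.
Tool frame: the origin (TCP) lies midway between the tips of the shut fingers; the grasp point (between the pads) lies 19 mm behind it; z points along the fingers, y is the direction in which the jaws open and shut (so a half turn about z gives the same grasp; the last joint's range is limited). The gripper opens to 94 mm and grips with 3 to 60 N. Pads are 16 mm wide; open, the fingers measure 119 mm over their backs; the gripper's body (75 mm by 177 mm) begins 78 mm behind the grasp point.
Start: joints at [-1.308, 0.087, 1.371, -0, 1.684, -0.103], TCP at [196.732, -513.631, 205.506] pointing down, gripper open.
Joint ranges: [-3.1, 3.1], [-0.76, 2.03], [0.27, 2.55], [-1.08, 4.22], [0.17, 2.65], [-2.57, 2.57]. Speed limits (rad/s): [2.79, 2.79, 3.14, 3.14, 3.14, 3.14].

INTERFACE

Orientations are given as [roll, pitch, yaw] about the fixed x, y, z axes, in that order (R = Rz(yaw) Ry(pitch) Rx(roll)).
In Python, from bench import arm gives the robot as it stands.
- The arm moves only by the tool move_arm, never from a script. Its argument "moves" is a list of rows, each a list of 3 entries, a list of its own where there are three numbers: the shift along the tool's x, y, z in mm, then the turn, a rotation vector about the tool's x, y, z in rad, then the finger opening in mm, from 0 to 94. A call has 1 to 12 rows; each row is the pose to reach, as a shift and turn from the pose commanded when the call began, along the tool's axes at that moment; what a row does not reach only later rows make up. A row lasts 1/8 s, in which the tool goes at most 62.5 mm and 10.7 degrees, less where a joint would pass 70% of its speed; a pose out of reach is approached as far as the arm can. A call with a gripper value outside its range is refused whole. The fingers move at their own pace and stop on an object; "newtons" is the grip in N (left out, the last holds). Time passes only in rows, so rows that repeat a pose let the fingers close. It gives the time, the measured TCP pose, the force and the opening at its end, in the units of the state.
- arm.observe(): the state, without advancing time (a new reading comes with each control period).
- arm.read_camera(name): name is "scene" or "top"; returns the picture (384x512x3 uint8, red, green, blue); there is no depth.
- arm.calibration(name): a dict with "fx", "fy", "cx", "cy" (pixels), "origin" and "attitude" of the camera in the world. Camera axes: x right, y up, looking along -z (the intrinsics and any distortion apply to the point x, -y, -z); pixel columns grow to the right and rows downward; lengths in mm; the calibration is good to about 2 mm. A picture is of the moment at which its call begins. calibration takes no time and is no camera call.
- arm.sign_off(): hands the job in, once; it reports no verdict.
Trained networks look in the newest picture that a camera, given by its name, has taken for a name from the list of things; names that differ only in an ending like _2 or _b are one class to them, and where a whole thing is asked for, a point or a joint stands for the part that bears it (a point fixed in the world has none). Each returns a list of dicts, best first, with "confidence" (0 to 1); they miss things now and then, are a little off and sometimes report something else, mostly with a low value. They report only what shows in the picture. A call takes as long as a camera call.
- arm.recognise(thing, camera): "bbox" ([left, top, right, bottom] in pixels, round what is visible of it).
- arm.landmark_of(thing, camera): "at" ([column, row] in pixels: a listed point, or the origin of a listed thing).
The state is a dict: "t": time; "joints": joint angles; "dq": joint speeds; "effort": joint torques, N m; "position": TCP position; "orientation": TCP orientation; "ft_force": force on the tool from outside, world axes, zero at the start; "moment": the same for the moment, N m; "width": opening from 0.0 (shut) to 1.0 (fully open).
Only numpy, scipy, OpenCV 4.12 (cv2) and the standard library are available. Lean on these libraries where they do the work, as an engineer would, in place of code of your own. Each camera call takes 0.05 s, during which the arm holds its last target. There are 200 camera calls.

## Working session

There is one attempt and no reset: what is moved stays moved. The work goes in short steps, Python scripts to look and compute and a tool call to move; the robot and the scene stay as the last step left them, time stands still between calls to the robot, and variables do not carry over. Pictures are saved under pics/ and viewed, about 8 in all and at most 12, crops included, and the job is handed in when it is done.

Besides the shell and the picture viewer there is one more tool, called after ">>>" as name(argument=value, ...) on one line, values as JSON. move_arm: Moves the arm, as the interface text tells. Its arguments: {"type":"object","properties":{"moves":{"type":"array","items":{"type":"array"}},"newtons":{"type":"number"}},"required":["moves"]}

```bash
mkdir -p pics; ls; python3 - <<'E'
from bench import arm
import cv2,numpy as np
for c in("scene","top"):
    im=arm.read_camera(c); cv2.imwrite(f"pics/{c}0.png",im[:,:,::-1])
    k=arm.calibration(c); print(c,k)
    for t in("brake_press","brake_ball","brake_pivot","bar_grip","pawl_ball","push_bar","trolley"):
        print(t,[(np.round(d["at"],1).tolist(),round(d["confidence"],2)) for d in arm.landmark_of(t,c)[:2]])
print(arm.observe())
E
```

```text
pics
scene {'fx': 432.9483114053507, 'fy': 432.9483114053507, 'cx': 251.63667651511378, 'cy': 190.04001090133178, 'origin': array([1480.66405672,  368.08693363,  933.16396629]), 'attitude': array([ 0.91855653, -0.01822346,  1.93701805])}
brake_press [([269.6, 187.9], 0.59), ([173.3, 162.2], 0.56)]
brake_ball [([162.1, 159.7], 0.58)]
brake_pivot [([202.7, 178.5], 0.64)]
bar_grip [([162.4, 178.9], 0.92)]
pawl_ball [([270.5, 188.3], 0.43), ([171.0, 162.2], 0.29)]
push_bar [([212.6, 193.3], 0.79)]
trolley [([214.0, 239.2], 0.92), ([267.4, 219.2], 0.73)]
top {'fx': 499.223893737557, 'fy': 499.223893737557, 'cx': 254.9773416783582, 'cy': 185.37116731865507, 'origin': array([2.63454529e+02, 3.22041311e-01, 1.50642994e+03]), 'attitude': array([ 0.17553673, -0.00625316, -1.54536927])}
brake_press [([336.8, 170.4], 0.51)]
brake_ball [([355.5, 171.6], 0.51), ([296.1, 208.1], 0.2)]
brake_pivot [([295.0, 151.0], 0.82)]
bar_grip [([146.1, 263.0], 0.37)]
pawl_ball [([226.2, 166.1], 0.6)]
push_bar [([270.9, 140.0], 0.83), ([335.4, 138.4], 0.32)]
trolley [([274.5, 156.9], 0.68), ([118.8, 213.3], 0.4)]
{'t': 0.8, 'joints': array([-1.30811802e+00,  8.71569686e-02,  1.37069566e+00, -1.11403260e-05,
        1.68363333e+00, -1.03084904e-01]), 'dq': array([-0.00120338,  0.00030464,  0.00014308, -0.00146932, -0.00135302,
        0.00109346]), 'effort': array([-5.76657640e-04, -3.39989698e+01, -3.02577925e+01,  7.16028200e-02,
        2.35084025e-02,  8.03761111e-06]), 'position': array([ 196.71549354, -513.62385895,  205.53162156]), 'orientation': array([3.14148767e+00, 2.19894940e-05, 3.65761951e-01]), 'ft_force': array([ 1.45733486,  0.32746521, -0.16858113]), 'moment': array([-0.00997622, -0.01177748, -0.00970148]), 'width': 0.9994908435445902}
```

View pics/scene0.png

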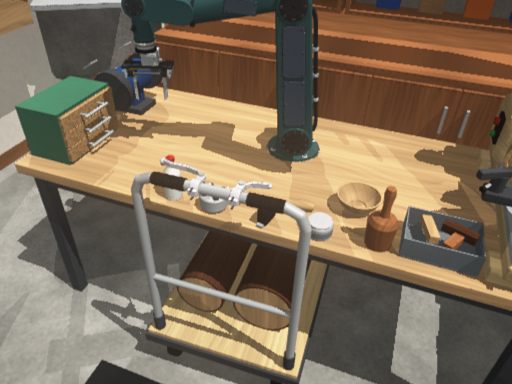

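View pics/top0.png

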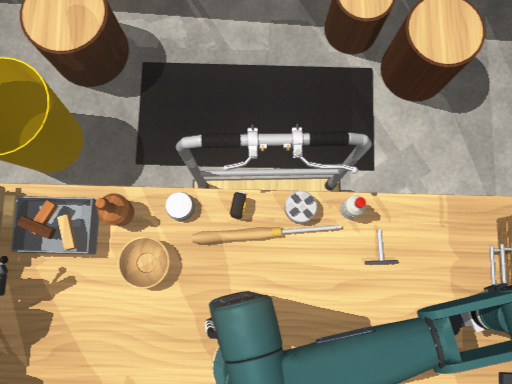

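```bash
cat > h.py <<'E'
import numpy as np
from bench import arm
from scipy.spatial.transform import Rotation as R
def cam(c):
    k=arm.calibration(c); return k,R.from_euler('xyz',k["attitude"]).as_matrix()
def ray(c,px):
    k,M=cam(c); return k["origin"],M@np.array([(px[0]-k["cx"])/k["fx"],-(px[1]-k["cy"])/k["fy"],-1.])
def at_z(c,px,z):
    o,d=ray(c,px); return o+d*(z-o[2])/d[2]
def proj(c,P):
    k,M=cam(c); p=(np.atleast_2d(P)-k["origin"])@M
    return np.c_[k["cx"]+k["fx"]*p[:,0]/-p[:,2],k["cy"]+k["fy"]*p[:,1]/p[:,2]]
E
python3 - <<'E'
from h import *
np.set_printoptions(precision=1,suppress=True)
for c,px in (("scene",dict(press2=(173.3,162.2),ball=(162.1,159.7),pivot=(202.7,178.5),grip=(162.4,178.9),pawl=(270.5,188.3),bar=(212.6,193.3))),("top",dict(press=(336.8,170.4),ball=(355.5,171.6),pivot=(295,151),pawl=(226.2,166.1),bar=(270.9,140)))):
    for n,p in px.items(): print(c,n,at_z(c,p,200))
E
```

```text
scene press2 [ 540.  -232.6  200. ]
scene ball [ 541.  -270.7  200. ]
scene pivot [ 581.9 -113.3  200. ]
scene grip [ 627.7 -219.   200. ]
scene pawl [551.8  82.9 200. ]
scene bar [634.2 -57.5 200. ]
top press [ 541.8 -219.7  200. ]
top ball [ 539.8 -269.7  200. ]
top pivot [ 592.1 -107.3  200. ]
top pawl [545.6  76.3 200. ]
top bar [620.9 -41.8 200. ]
```

The trolley bar runs across at the far bench edge. In the top view the brake lever is on the right, from its clamp at (297,140) to its ball near (355,170), with the red-capped glue bottle just bench-side at (358,203). The networks agree with this to about 1 cm, so I'll zoom in to refine.

```bash
python3 - <<'E'
import cv2
from h import *
a=cv2.imread("pics/top0.png")[115:225,170:380]; b=cv2.imread("pics/scene0.png")[145:225,120:320]
cv2.imwrite("pics/z.png",cv2.vconcat([cv2.resize(a,(760,398),interpolation=2)]))
cv2.imwrite("pics/zs.png",cv2.resize(b,(800,320),interpolation=2))
# fit trolley (x,y,yaw) from landmarks in both cameras
from scipy.optimize import least_squares
ob=[("scene",(173.3,162.2),(-82,-165,200)),("scene",(202.7,178.5),(-40,-60,200)),("scene",(162.4,178.9),(0,-165,200)),("scene",(212.6,193.3),(0,0,200)),("scene",(214,239.2),(0,0,0)),
("top",(336.8,170.4),(-82,-165,200)),("top",(295,151),(-40,-60,200)),("top",(270.9,140),(0,0,200))]
def W(p,q): c,s=np.cos(p[2]),np.sin(p[2]); return np.array([p[0]+c*q[0]-s*q[1],p[1]+s*q[0]+c*q[1],q[2]])
f=lambda p:np.concatenate([proj(c,W(p,q))[0]-x for c,x,q in ob])
r=least_squares(f,[620,-45,0],loss="soft_l1",x_scale=[10,10,.1]);np.set_printoptions(precision=2,suppress=True)
print(r.x,r.fun.reshape(-1,2));p=r.x
for q in((-82,-165,200),(-40,-60,200),(0,-165,200),(0,260,200),(0,-260,200)):print(q,W(p,q),proj("top",W(p,q))[0],proj("scene",W(p,q))[0])
for n,h in(("glue",160),): 
  for c in("top","scene"):
    d=arm.landmark_of(n,c)
    if d: print(n,c,at_z(c,d[0]["at"],0))
E
```

```text
[625.28 -54.94   0.  ] [[ 3.12  1.47]
 [-1.04  0.51]
 [ 0.13 -0.5 ]
 [ 2.2  -1.61]
 [ 2.99  4.45]
 [ 0.11 -0.59]
 [ 2.83  2.53]
 [ 4.89 -1.44]]
(-82, -165, 200) [ 543.39 -220.    200.  ] [336.91 169.81] [176.42 163.67]
(-40, -60, 200) [ 585.32 -114.97  200.  ] [297.83 153.53] [201.66 179.01]
(0, -165, 200) [ 625.39 -219.94  200.  ] [336.79 140.12] [162.53 178.4 ]
(0, 260, 200) [625.11 205.06 200.  ] [179.63 136.09] [305.67 214.8 ]
(0, -260, 200) [ 625.46 -314.94  200.  ] [371.89 141.03] [134.12 171.17]
glue top [ 461.15 -291.95    0.  ]
glue scene [ 468.78 -297.31    0.  ]
```

View pics/z.png

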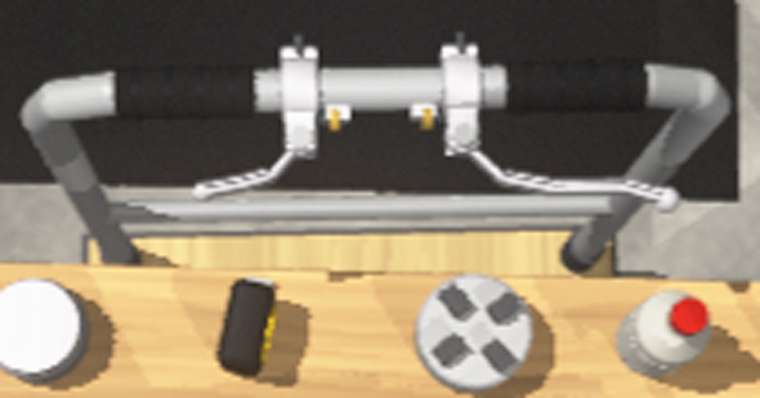

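View pics/zs.png

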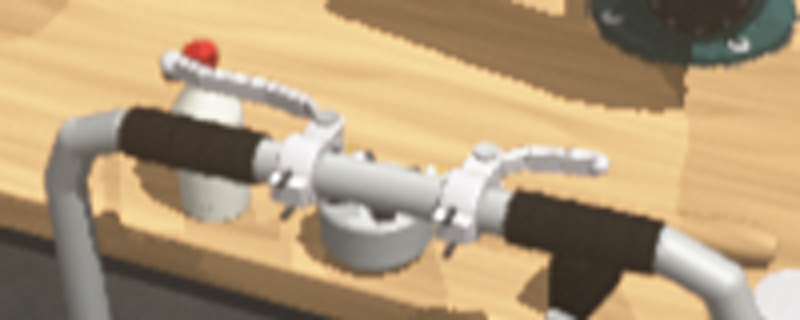

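```bash
python3 - <<'E'
from h import *
from scipy.optimize import least_squares
ob=[("scene",(166.8,180.4),(0,-144.5,200)),("scene",(266.3,203),(0,144.5,200)),("top",(221.1,140.6),(0,144.5,200)),("top",(329.4,139),(0,-144.5,200)),
("scene",(202.7,178.5),(-40,-60,200)),("top",(297,151),(-40,-60,200)),("scene",(162.4,178.9),(0,-165,200))]
def W(p,q): c,s=np.cos(p[2]),np.sin(p[2]); return np.array([p[0]+c*q[0]-s*q[1],p[1]+s*q[0]+c*q[1],q[2]])
f=lambda p:np.concatenate([proj(c,W(p,q))[0]-x for c,x,q in ob])
np.set_printoptions(precision=2,suppress=True)
r=least_squares(f,[620,-45,0.],x_scale=[10,10,.05]);p=r.x
print(p,r.fun.reshape(-1,2))
for q in((-82,-165,200),(-40,-60,200),(0,-165,200)):print(q,W(p,q),proj("top",W(p,q))[0],proj("scene",W(p,q))[0])
print("ball",at_z("top",(354.7,169.7),200),at_z("scene",(163,161),200),"glue top",at_z("top",(360,202),160),at_z("scene",(170,158),155))
print("pawl ball",at_z("top",(225.5,167.7),200))
E
```

```text
[623.68 -52.91   0.04] [[ 1.88  0.65]
 [-0.73 -0.34]
 [ 0.45 -0.64]
 [-0.99 -0.73]
 [-1.08  0.73]
 [ 0.69  2.16]
 [-0.18  0.7 ]]
(-82, -165, 200) [ 548.94 -221.32  200.  ] [337.39 167.79] [175.13 164.53]
(-40, -60, 200) [ 586.33 -114.59  200.  ] [297.69 153.16] [201.62 179.23]
(0, -165, 200) [ 630.86 -217.75  200.  ] [335.97 138.15] [162.22 179.6 ]
ball [ 544.96 -267.65  200.  ] [ 546.15 -264.52  200.  ] glue top [ 463.97 -289.47  160.  ] [ 464.7  -291.37  155.  ]
pawl ball [541.18  78.05 200.  ]
```

>>> move_arm(moves=[[[20,-8,0],[0,0,-0.06],0],[[70,-28,0],[0,0,-0.22],0],[[120,-49,0],[0,0,-0.38],0],[[170,-69,0],[0,0,-0.54],0],[[220,-89,0],[0,0,-0.7],0],[[270,-110,0],[0,0,-0.86],0],[[320,-130,0],[0,0,-1.02],0],[[365,-148,6],[0,0,-1.16],0],[[387,-157,14],[0,0,-1.23],0],[[394,-160,19],[0,0,-1.25],0],[[394,-160,19],[0,0,-1.25],0],[[394,-160,19],[0,0,-1.25],0]], newtons=60)

```text
t: 2.4
position: [506.9, -223.9, 186.9]
orientation: [3.141, 0.001, 1.614]
ft_force: [-1.2, 1.0, 0.1]
width: 0.004
```

```bash
python3 - <<'E'
import cv2
from h import *
s=arm.observe();print(s["t"],s["position"],s["orientation"],s["ft_force"],s["width"])
a=arm.read_camera("top")[115:225,270:420,::-1]; b=arm.read_camera("scene")[120:220,110:260,::-1]
cv2.imwrite("pics/n1.png",np.vstack([cv2.resize(a,(600,440)[:2],interpolation=2)[:290],cv2.resize(b,(600,400),interpolation=2)[:300]]))
E
```

```text
2.4 [ 506.94637333 -223.92956939  186.89962346] [3.14135263e+00 6.29762969e-04 1.61447679e+00] [-1.16786455  0.98940046  0.13363586] 0.00424904733103946
```

View pics/n1.png

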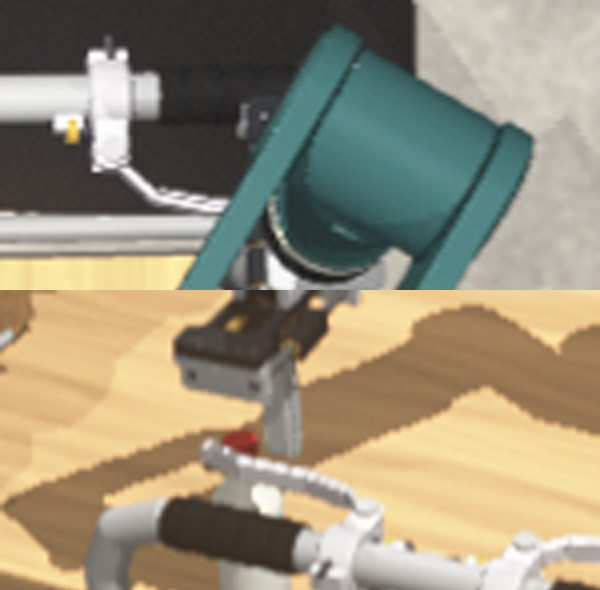

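>>> move_arm(moves=[[[0,8,0],[0,0,0],0],[[0,15,0],[0,0,0],0],[[0,18,0],[0,0,0],0],[[0,20,0],[0,0,0],0],[[0,20,0],[0,0,0],0]])

```text
t: 3.12
position: [527.5, -222.3, 186.4]
orientation: [-3.141, -0.0, 1.616]
ft_force: [-0.1, -0.2, 0.9]
width: 0.007
```

>>> move_arm(moves=[[[0,2,0],[0,0,0],0],[[0,4,0],[0,0,0],0],[[0,4,0],[0,0,0],0]])

```text
t: 3.5
position: [531.5, -222.2, 186.5]
orientation: [3.142, 0.0, 1.616]
ft_force: [0.8, 0.9, -0.3]
width: 0.009
```

>>> move_arm(moves=[[[0,2,0],[0,0,0],0],[[0,4,0],[0,0,0],0],[[0,4,0],[0,0,0],0]])

```text
t: 3.88
position: [535.5, -222.0, 186.4]
orientation: [-3.142, 0.0, 1.616]
ft_force: [-0.3, 0.0, -0.2]
width: 0.003
```

>>> move_arm(moves=[[[0,2,0],[0,0,0],0],[[0,3,0],[0,0,0],0],[[0,3,0],[0,0,0],0]])

```text
t: 4.25
position: [537.7, -222.5, 186.4]
orientation: [-3.14, 0.001, 1.615]
ft_force: [-4.5, -2.4, 1.1]
width: 0.003
```

>>> move_arm(moves=[[[0,2,0],[0,0,0],0],[[0,3,0],[0,0,0],0],[[0,3,0],[0,0,0],0]])

```text
t: 4.62
position: [540.4, -223.3, 186.4]
orientation: [-3.139, 0.003, 1.614]
ft_force: [-4.8, -4.5, 0.3]
width: 0.003
```

>>> move_arm(moves=[[[0,2,0],[0,0,0],0],[[0,3,0],[0,0,0],0],[[0,3,0],[0,0,0],0]])

```text
t: 5.0
position: [543.3, -223.4, 186.4]
orientation: [-3.139, 0.003, 1.614]
ft_force: [-5.8, -4.4, 0.4]
width: 0.003
```

>>> move_arm(moves=[[[-2,2,0],[0,0,-0.04],0],[[-4,5,0],[0,0,-0.08],0],[[-6,8,0],[0,0,-0.12],0],[[-7,10,0],[0,0,-0.15],0],[[-7,10,0],[0,0,-0.15],0]])

```text
t: 5.62
position: [554.4, -227.7, 186.2]
orientation: [-3.141, -0.001, 1.766]
ft_force: [-4.6, 0.1, 0.5]
width: 0.003
```

>>> move_arm(moves=[[[-1,3,0],[0,0,-0.03],0],[[-3,6,0],[0,0,-0.06],0],[[-4,8,0],[0,0,-0.08],0],[[-5,10,0],[0,0,-0.1],0],[[-5,10,0],[0,0,-0.1],0]])

```text
t: 6.25
position: [565.1, -230.3, 186.2]
orientation: [-3.141, -0.002, 1.867]
ft_force: [-4.7, 1.7, 0.7]
width: 0.006
```

>>> move_arm(moves=[[[-1,2,0],[0,0,-0.02],0],[[-1,4,0],[0,0,-0.03],0],[[-1,4,0],[0,0,-0.03],0]])

```text
t: 6.62
position: [569.0, -230.9, 186.2]
orientation: [-3.14, -0.001, 1.896]
ft_force: [-5.9, 0.6, -0.6]
width: 0.008
```

>>> move_arm(moves=[[[0,1,0],[0,0,0],0],[[0,2,0],[0,0,0],0],[[0,2,0],[0,0,0],0]])

```text
t: 7.0
position: [569.8, -230.9, 186.1]
orientation: [-3.137, -0.0, 1.895]
ft_force: [-7.6, -1.4, 1.0]
width: 0.005
```

>>> move_arm(moves=[[[0,1,0],[0,0,0],0],[[0,3,0],[0,0,0],0],[[0,3,0],[0,0,0],0]])

```text
t: 7.38
position: [570.9, -230.9, 185.9]
orientation: [-3.133, -0.0, 1.894]
ft_force: [-12.2, -3.0, 1.4]
width: 0.005
```

>>> move_arm(moves=[[[0,1,0],[0,0,0],0],[[0,2,0],[0,0,0],0],[[0,2,0],[0,0,0],0]])

```text
t: 7.75
position: [571.7, -230.9, 185.8]
orientation: [-3.131, -0.0, 1.893]
ft_force: [-13.8, -4.6, 2.2]
width: 0.005
```

>>> move_arm(moves=[[[0,0,0],[0,0,0],0],[[0,0,0],[0,0,0],0],[[0,0,0],[0,0,0],0],[[0,0,0],[0,0,0],0],[[0,0,0],[0,0,0],0],[[0,0,0],[0,0,0],0],[[0,0,0],[0,0,0],0],[[0,0,0],[0,0,0],0],[[0,0,0],[0,0,0],0],[[0,0,0],[0,0,0],0],[[0,0,0],[0,0,0],0],[[0,0,0],[0,0,0],0]])

```text
t: 9.25
position: [571.7, -230.9, 185.8]
orientation: [-3.131, -0.0, 1.893]
ft_force: [-13.9, -4.3, 1.7]
width: 0.007
```

```bash
python3 - <<'E'
import cv2
from h import *
s=arm.observe();print(s["t"],s["ft_force"])
b=arm.read_camera("scene")[120:220,110:260,::-1]
cv2.imwrite("pics/n2.png",cv2.resize(b,(750,500),interpolation=2))
s=arm.observe();print(s["t"],s["ft_force"])
E
```

```text
9.25 [-13.85629247  -4.2784813    1.66335303]
9.3 [-14.75798427  -5.21296201   1.62909711]
```

View pics/n2.png

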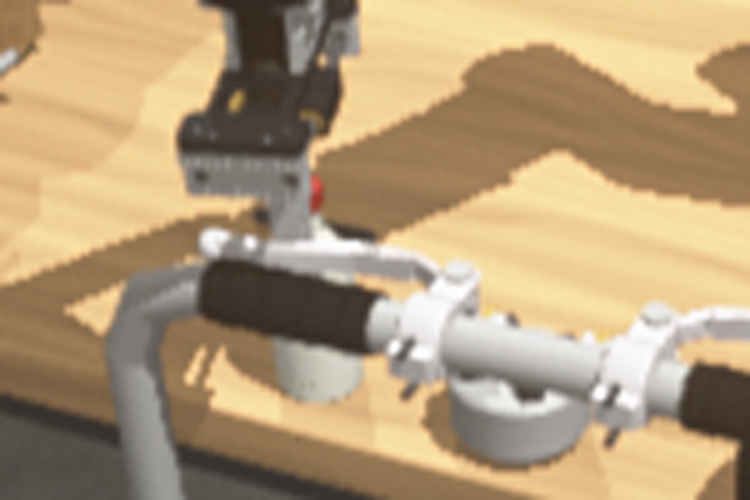

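>>> move_arm(moves=[[[0,0,0],[0,0,0],0],[[0,0,0],[0,0,0],0],[[0,0,0],[0,0,0],0],[[0,-2,0],[0,0,0],0],[[0,-4,0],[0,0,0],0],[[0,-7,0],[0,0,0],0],[[1,-9,0],[0,0,0.02],0],[[1,-11,0],[0,0,0.03],0],[[3,-14,0],[0,0,0.06],0],[[5,-17,0],[0,0,0.1],0],[[7.4,-20.3,0],[0,0,0.13],0],[[7.4,-20.3,0],[0,0,0.13],0]])

```text
t: 10.8
position: [554.3, -228.0, 186.5]
orientation: [-3.141, -0.0, 1.766]
ft_force: [-4.6, -0.6, -0.0]
width: 0.004
```

>>> move_arm(moves=[[[2,-2,0],[0,0,0.04],0],[[4,-4,0],[0,0,0.08],0],[[6,-7,0],[0,0,0.12],0],[[8.4,-9,0],[0,0,0.15],0],[[9,-11,0],[0,0,0.15],0],[[9,-13,0],[0,0,0.15],0],[[9.4,-15,0],[0,0,0.15],0],[[9.8,-18,0],[0,0,0.15],0],[[10,-21,0],[0,0,0.15],0],[[11,-26,0],[0,0,0.15],0],[[13,-38,0],[0,0,0.15],0],[[15,-55,0],[0,0,0.15],0]])

```text
t: 12.3
position: [497.0, -224.1, 186.5]
orientation: [3.141, 0.0, 1.616]
ft_force: [-0.1, -1.0, -0.7]
width: 0.003
```

>>> move_arm(moves=[[[0,-8,-10],[0,0,0],0],[[0,-10,-35],[0,0,0],0],[[0,-10,-60],[0,0,0],0],[[0,-10,-70],[0,0,0],0],[[0,-10,-70],[0,0,0],0],[[0,-10,-70],[0,0,0],0]])

```text
t: 13.05
position: [487.4, -224.3, 255.3]
orientation: [-3.14, -0.001, 1.616]
ft_force: [1.1, -0.5, -0.1]
width: 0.004
```

```bash
python3 - <<'E'
import cv2
from h import *
s=arm.observe();print(s["t"],s["position"],s["ft_force"],s["dq"])
b=arm.read_camera("scene")[80:270,90:440,::-1]
cv2.imwrite("pics/n3.png",cv2.resize(b,(800,434),interpolation=2))
print(arm.landmark_of("brake_ball","scene")[:2])
E
```

```text
13.05 [ 487.35557081 -224.32504931  255.29986637] [ 1.08305634 -0.47820024 -0.08498877] [ 0.00043888  0.0075487   0.00806864 -0.00118985  0.00094534 -0.00010064]
[{'at': [160.4, 160.7], 'confidence': 0.57}]
```

View pics/n3.png

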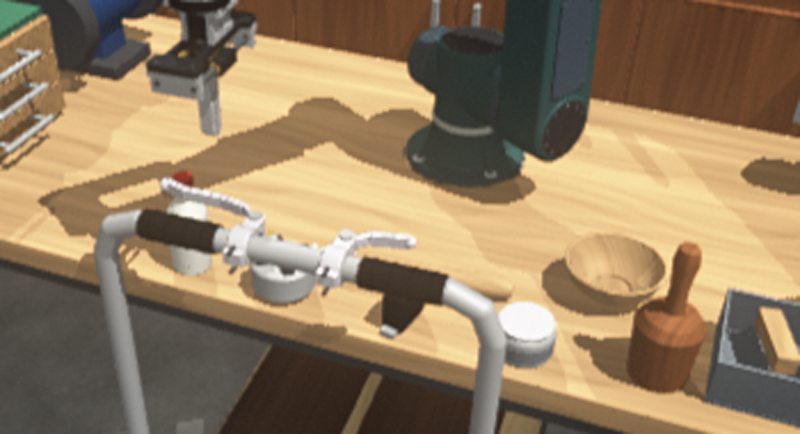

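The lever is fully out again, with its ball back at about (162,161). The fingers are well clear and nothing on the bench has moved.

```bash
python3 -c "
from bench import arm; print(arm.sign_off())"
```

```text
the job is handed in; nothing more can be done
None
```

The brake lever check is done and handed in, after about 13 s on the robot's clock.

- **Press:** I pressed the lever in with the back of the shut fingers, following its swing. At about 31 mm of travel the force rose sharply, which marked the firm stop.
- **Hold:** I held it at about 14–15 N for roughly 2.3 s. A picture taken during the hold showed the lever still clear of the bar grip.
- **Release:** I eased it back at about 25 mm/s. The sensor still read 4.6 N partway out, so the fingers were following it then. I have no force reading for the last part of the way out. I then backed off and raised the tool.
- **Last checks:** The lever is fully out, with its ball within about 2 px of where it started. The force is at noise level, the fingers are clear and the bench items look unmoved.
- **Disagreement:** Early in the press there was about 4.5 N of sideways friction, which disappeared once the fingers followed the lever's arc. No check failed.

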